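# Park the mortar caddy with its castors trailing

## Robot

A 6-joint arm with a two-finger parallel gripper is mounted at the origin on the work surface. World frame = base frame: x ahead of the robot, y to its left, z up, the work surface at z = 0. Lengths are in m, angles in rad, forces in N, time in s.
With the tool pointing down it reaches from about 0.375 to 0.975 m from the base axis. Payload 3.8 kg.
Tool frame: the origin (TCP) lies at the very end of the fingers, on their centre line; the grasp point (between the pads) lies 19 mm behind it; z points along the fingers, y is the line along which they close (so a half turn about z gives the same grasp; the last joint's range is limited). The gripper opens to 85 mm and grips with 20 to 120 N. Pads are 22 mm wide; open, the fingers measure 114 mm over their backs; the gripper's body (76 mm by 85 mm) begins 54 mm behind the grasp point. The pads swing forward as they close: fully open they stand 13 mm farther back than shut.
Start: joints at [1.125, 0.264, 1.604, -0, 1.274, -0.037], TCP at [0.268, 0.619, 0.231] pointing down, gripper open.
Joint ranges: [-2.63, 2.63], [-0.94, 2.18], [0.31, 2.57], [-1.31, 4.45], [0, 2.66], [-2.55, 2.55]. Speed limits (rad/s): [2.57, 2.57, 3.14, 3.14, 3.14, 3.14].

## Interface

Orientations are given as a rotation vector (axis times angle).
In Python, from workcell import monitor, viewer, job gives the robot as it stands. The module is installed in compiled form; this text tells all that it offers.
- The arm moves only by the tool step_arm, never from a script. Its argument "series" is one flat list of numbers, 4 for each row, row after row: the shift along the tool's x, y, z in m, then the turn about the tool's z in rad. A call has 1 to 8 rows; each row is the pose to reach, as a shift and turn from the pose commanded when the call began, along the tool's axes at that moment; what a row does not reach only later rows make up. A row lasts 1/8 s, in which the tool goes at most 62.5 mm and 10.7 degrees, less where a joint would pass 70% of its speed; a pose out of reach is approached as far as the arm can. A call with a gripper value outside its range is refused whole. "gripper" is the opening, from 0 (shut) to 1 (fully open), set as the call begins (left out, the last holds). The fingers move at their own pace and stop on an object; "newtons" is the grip in N (left out, the last holds). Time passes only in rows, so rows that repeat a pose let the fingers close. It gives the time, the measured TCP pose, the force, the opening and the grip force at its end, in the units of the state.
- monitor.read_state(): the state, without advancing time (a new reading comes with each control period).
- viewer.read_camera(name): name is "scene" or "top"; returns a dict with "image" (400x640x3 uint8, red, green, blue), "intrinsics" (3x3 intrinsics, pixels), "distortion" ([k1, k2, p1, p2, k3] as OpenCV has them; the pictures are not rectified), "T" (4x4, takes a point from camera to world coordinates). Camera axes: x right, y up, looking along -z (the intrinsics and any distortion apply to the point x, -y, -z); pixel columns grow to the right and rows downward; lengths in m; the calibration is good to about 2 mm. A picture is of the moment at which its call begins. There is no depth.
- job.finish_job(): hands the job in; it is judged then, once.
Trained networks look in a picture, given as the dict that the camera call returned (one of the last four; its "shot" number tells which), for a name from the list of things; names that differ only in an ending like _2 or _b are one class to them, and where a whole thing is asked for, a point or a joint stands for the part that bears it (a point fixed in the world has none). Each returns a list of dicts, best first, with "score" (0 to 1); they miss things now and then, are a little off and sometimes report something else, mostly with a low value. They report only what shows in the picture. A call takes as long as a camera call.
- viewer.boxes_of(picture, label): "extent" ([centre column, centre row, width, height] in pixels, round what is visible of it).
- viewer.spot_point(picture, label): "point" ([column, row] in pixels: a listed point, or the origin of a listed thing).
The state is a dict: "time": time; "q": joint angles; "joint_vel": joint speeds; "joint_torque": joint torques, N m; "tool_pos": TCP position; "tcp_rot": TCP orientation; "wrist_force": force on the tool from outside, world axes, zero at the start; "torque": the same for the moment, N m; "width": opening from 0.0 (shut) to 1.0 (fully open); "grip_force": force on a finger pad.
Only numpy, scipy, OpenCV 4.12 (cv2) and the standard library are available. Lean on these libraries where they do the work, as an engineer would, in place of code of your own. Each camera call takes 0.05 s, during which the arm holds its last target. There are 200 camera calls.

## Task

Roll the oak caddy with the mortar onto the dark parking mat. Gently push it straight ahead, without gripping or lifting it, until both front castors trail straight while it is still well short of the mat; then steer it so that it comes to rest centred on the mat, wholly inside the mat's outer edge and pointing the way of the yellow chevron, with the castors still trailing. Keep the mortar standing in its place on the caddy, leave the other things on the counter where they are, and back away.

Things in the scene. Friction and masses are not known exactly. Their poses are not given: they have to be found in the camera images.
- caddy: oak caddy on four 30 mm wheels, castors in front. Origin on the counter under the middle of its 234 x 150 mm outline; +x forward, +z up. Forward is about world -y (right), within 0.2 rad, at the start. The oak deck is a solid block: x -116 to +60, y +-75, z 34 to 70 mm. About 1 kg with the mortar; rolls with about 1 N and stops within some mm when let go
- rear_face (a point): middle of the caddy's flat rear face, the one to push (at caddy x = -116, z = 52 mm; 150 mm wide, 36 mm tall). Axes as the caddy's. Two spread fingertips pushing on it keep the caddy in line; pushing right of its middle turns the caddy left, and the other way round
- rear_axle (a point): middle of the axle of the two fixed rear wheels (caddy x = -75, z = 15 mm; wheels at y = +-55 mm). They roll but do not slide sideways: the caddy turns about this point
- mark: dark blue parking mat with a white border line and a yellow chevron, 268 x 186 mm, 1 mm thin, fixed on the counter; wheels roll over it freely. Origin at its centre; +x is the way the chevron points and the caddy must face (about world -y, within 0.25 rad). Caddy origin over mat origin is a perfect park, with about 18 mm of mat to spare all round
- castor_left (a joint): left (+y) front castor's swivel angle about the caddy's +z, stops at +-3.0. 0 = trailing straight: the wheel lies behind its pivot, towards caddy -x. Pivot at caddy x = +104, y = +55 mm; wheel 16 mm off the pivot. It swings to 0 by itself within about 70 mm when the caddy rolls straight forward. An orange pointer bar, 53 mm high, on the pivot shows which way the wheel lies.
- castor_right (a joint): right (-y) front castor's swivel angle about the caddy's +z, stops at +-3.0. 0 = trailing straight: the wheel lies behind its pivot, towards caddy -x. Pivot at caddy x = +104, y = -55 mm; wheel 16 mm off the pivot. It swings to 0 by itself within about 70 mm when the caddy rolls straight forward. An orange pointer bar, 53 mm high, on the pivot shows which way the wheel lies.
- mortar: grey stoneware mortar with its pestle, 94 mm across, 55 mm tall (pestle knob to 99 mm, leaning forward over the rim), 0.4 kg, loose, standing on the deck between four low rubber chocks at caddy x = -5 mm; origin under its centre
- measuring_cup: glass measuring cup, 86 mm across, 105 mm tall, with a handle; a bystander, origin under its centre
- tub: closed white plastic tub with a green lid, 116 x 106 x 68 mm; a bystander, origin under its centre
- salt_jar: white ceramic salt jar with a wooden cap, 60 mm across, 100 mm tall; a bystander, origin under its centre
- oil_bottle: amber glass oil bottle, 60 mm across, 200 mm tall; a bystander, origin under its centre
- garlic_bowl: blue bowl, 90 mm across, 45 mm tall; a bystander, origin under its centre

How it is judged:
On the way:
1. both castors trail straight (within 0.2 rad) while the caddy's centre is still more than 150 mm from the mat's centre (value of joint castor_left between -0.2 and 0.2 rad and value of joint castor_right between -0.2 and 0.2 rad and horizontal distance between caddy and mark above 0.15 m), for 0.1 s.
At the end, for the whole second after the job is handed in: the caddy rests level on its wheels, its centre within 22 mm (along the chevron) and 19 mm (across it) of the mat's centre, within 0.18 rad of the chevron's direction, both castors within 0.35 rad of trailing straight, the mortar upright between its chocks, within 20 mm of its place (x of caddy in the frame of mark between -0.022 and 0.022 m and y of caddy in the frame of mark between -0.019 and 0.019 m and angle between the x axis of caddy and the x axis of mark, either way round below 0.18 rad and value of joint castor_left between -0.35 and 0.35 rad and value of joint castor_right between -0.35 and 0.35 rad and linear speed of caddy below 0.01 m/s and angle between caddy's own z axis and vertical below 0.05 rad and height (world z) of caddy below 0.006 m and angle between mortar's own z axis and vertical below 0.1 rad and z of mortar in the frame of caddy between 0.065 and 0.076 m and y of mortar in the frame of caddy between -0.02 and 0.02 m and x of mortar in the frame of caddy between -0.025 and 0.015 m); the robot touches nothing.
It fails at once if the caddy is lifted off its wheels or tipped (height (world z) of caddy above 0.012 m or angle between caddy's own z axis and vertical above 0.15 rad).
It fails at once if the caddy is gripped or shoved hard (over 15 N from the fingers) (contact force between the fingers and caddy above 15 N).
It fails at once if the mortar tips (angle between mortar's own z axis and vertical above 0.35 rad).
It fails at once if a bystander is moved by more than 30 mm (distance of any of measuring_cup, tub, salt_jar, oil_bottle, garlic_bowl from where it was at the start of the episode above 0.03 m).
It also fails if it takes over 64 s, if anything falls off the work surface, if the arm or the gripper's body presses on something with over 40 N, if the wrist force passes 120 N, or if a joint passes its speed limit or range.

## Working session

There is one attempt and no reset: what is moved stays moved. The work goes in short steps, Python scripts to look and compute and a tool call to move; the robot and the scene stay as the last step left them, time stands still between calls to the robot, and variables do not carry over. Pictures are saved under pics/ and viewed, at most 10 in all, crops included, and the job is handed in when it is done.

Besides the shell and the picture viewer there is one more tool, called as a command line: name --argument value ..., lists and objects as JSON in quotes. step_arm: Moves the arm, as the interface text tells. Its arguments: {"type":"object","properties":{"series":{"type":"array"},"gripper":{"type":"number"},"newtons":{"type":"number"}},"required":["series"]}

```bash
mkdir -p pics
cat > h.py <<'E'
import numpy as np, cv2
from workcell import monitor, viewer, job
from scipy.spatial.transform import Rotation as R
def ray(p,uv):
    u=cv2.undistortPoints(np.array([[uv]],float),np.array(p["intrinsics"]),np.array(p["distortion"]))[0,0]
    T=np.array(p["T"]); return T[:3,3],T[:3,:3]@np.array([u[0],-u[1],-1.])
def at(p,uv,z):
    o,d=ray(p,uv); return o+d*(z-o[2])/d[2]
def px(p,X):
    T=np.array(p["T"]); c=(np.atleast_2d(X)-T[:3,3])@T[:3,:3]; c=c*[1,-1,-1]
    return cv2.projectPoints(c,np.zeros(3),np.zeros(3),np.array(p["intrinsics"]),np.array(p["distortion"]))[0][:,0]
def save(p,n): cv2.imwrite("pics/"+n,cv2.cvtColor(p["image"],cv2.COLOR_RGB2BGR))
E
python3 - <<'E'
from h import *
s=monitor.read_state();print(s["time"],s["tool_pos"],s["tcp_rot"],R.from_rotvec(s["tcp_rot"]).as_matrix().round(2).tolist())
for c in("top","scene"):
    p=viewer.read_camera(c);save(p,c+"0.png");print(c,np.round(p["T"],2).tolist())
    for n,z in dict(caddy=0,rear_face=.052,rear_axle=.015,mark=.001,castor_left=.053,castor_right=.053,mortar=.07,measuring_cup=0,tub=0,salt_jar=0,oil_bottle=0,garlic_bowl=0).items():
        for r in viewer.spot_point(p,n)[:1]: print(n,round(r["score"],2),np.round(r["point"],1),at(p,r["point"],z).round(3))
E
```

```text
0.0 [0.26798477 0.61873936 0.22993577] [-0.6374993  -3.07565298  0.00341608] [[-0.92, 0.4, -0.0], [0.4, 0.92, -0.0], [0.0, -0.0, -1.0]]
top [[0.12, 0.97, -0.23, 0.34], [-0.99, 0.12, -0.03, -0.1], [-0.0, 0.23, 0.97, 1.23], [0.0, 0.0, 0.0, 1.0]]
caddy 0.61 [214.8 220.6] [0.497 0.27  0.   ]
rear_face 0.76 [177.5 212.4] [0.502 0.377 0.052]
mark 0.74 [374.2 239.9] [ 0.496 -0.251  0.001]Traceback (most recent call last):
  File "<stdin>", line 6, in <module>
ValueError: it knows: caddy, garlic_bowl, mark, measuring_cup, mortar, oil_bottle, rear_axle, rear_face, salt_jar, tub
```

Run:
```python
from h import *
for c in("top","scene"):
    p=viewer.read_camera(c);save(p,c+"1.png");print(c,np.round(p["T"],2).tolist())
    for n,z in dict(caddy=0,rear_face=.052,rear_axle=.015,mark=.001,mortar=.07,measuring_cup=0,tub=0,salt_jar=0,oil_bottle=0,garlic_bowl=0).items():
        for r in viewer.spot_point(p,n)[:1]: print(n,round(r["score"],2),np.round(r["point"],1),at(p,r["point"],z).round(3))
```

```text
top [[0.12, 0.97, -0.23, 0.34], [-0.99, 0.12, -0.03, -0.1], [-0.0, 0.23, 0.97, 1.23], [0.0, 0.0, 0.0, 1.0]]
caddy 0.91 [217.7 219.5] [0.502 0.262 0.   ]
rear_face 0.98 [176.7 211.7] [0.503 0.38  0.052]
mark 0.92 [375.9 237.6] [ 0.504 -0.256  0.001]
mortar 0.91 [206.9 215.7] [0.5   0.277 0.07 ]
measuring_cup 0.56 [352.1 162.2] [ 0.749 -0.154  0.   ]
tub 0.93 [248.9 149.2] [0.753 0.199 0.   ]
salt_jar 0.67 [287.3 153.6] [0.753 0.067 0.   ]
oil_bottle 0.81 [464.4 254.9] [ 0.482 -0.543  0.   ]
garlic_bowl 0.65 [449.4 208.8] [ 0.627 -0.488  0.   ]
scene [[0.56, -0.48, 0.68, 1.55], [0.83, 0.34, -0.45, -0.68], [-0.02, 0.81, 0.58, 0.91], [0.0, 0.0, 0.0, 1.0]]
caddy 0.82 [382.8 176.7] [0.507 0.268 0.   ]
rear_face 0.91 [411.8 152.2] [0.506 0.396 0.052]
rear_axle 0.66 [395.7 165. ] [0.493 0.336 0.015]
mark 0.91 [243.7 229.8] [ 0.49  -0.247  0.001]
mortar 0.61 [383.8 159. ] [0.507 0.267 0.07 ]
measuring_cup 0.85 [317.3 263.8] [ 0.733 -0.152  0.   ]
tub 0.95 [422.3 220.6] [0.759 0.208 0.   ]
salt_jar 0.64 [385.2 239.1] [0.759 0.063 0.   ]
oil_bottle 0.71 [149.8 263.2] [ 0.47  -0.529  0.   ]
garlic_bowl 0.78 [183.4 289.9] [ 0.619 -0.489 -0.   ]
```

View pics/top0.png

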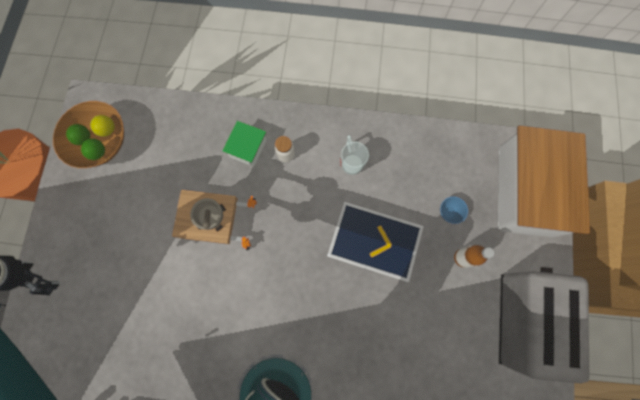

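View pics/scene1.png

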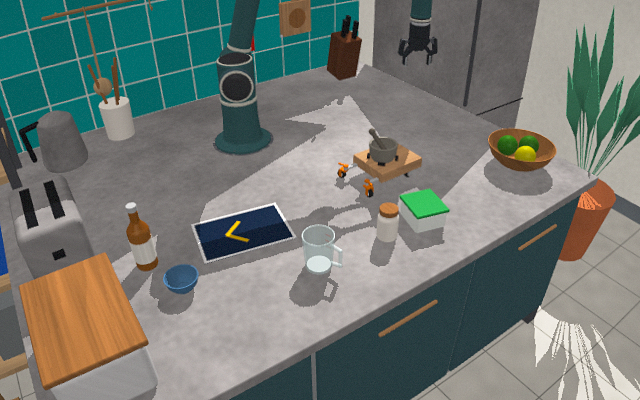

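The top view shows the caddy at about (207,217), its castor pointers at (252,202) and (246,243), and the mat at (375,240) with the chevron pointing right. The scene view agrees. I'll fit the poses from colour masks.

```bash
cat >> h.py <<'E'
from scipy.optimize import minimize
def deckpts(q):
    c,s=np.cos(q[2]),np.sin(q[2])
    L=np.array([[x,y,z] for x in(-.116,.06) for y in(-.075,.075) for z in(.034,.07)])
    return np.c_[q[0]+c*L[:,0]-s*L[:,1],q[1]+s*L[:,0]+c*L[:,1],L[:,2]]
def matpts(q):
    c,s=np.cos(q[2]),np.sin(q[2])
    L=np.array([[x,y] for x,y in((-.134,-.093),(.134,-.093),(.134,.093),(-.134,.093))])
    return np.c_[q[0]+c*L[:,0]-s*L[:,1],q[1]+s*L[:,0]+c*L[:,1],np.full(4,.001)]
def mask(p,lo,hi,uv,r):
    h=cv2.cvtColor(p["image"],cv2.COLOR_RGB2HSV); m=cv2.inRange(h,np.array(lo),np.array(hi))
    z=np.zeros_like(m); u,v=map(int,uv); z[max(v-r,0):v+r,max(u-r,0):u+r]=255; return m&z
def fit(views,pts,q0,S=4):
    # views: list of (picture, hull mask); area-of-difference minimisation on supersampled masks
    prep=[]
    for p,m in views:
        n,l,st,_=cv2.connectedComponentsWithStats(cv2.morphologyEx(m,cv2.MORPH_CLOSE,np.ones((3,3))))
        k=1+st[1:,4].argmax(); ys,xs=np.where(l==k)
        h=cv2.convexHull(np.c_[xs,ys].astype(np.float32))
        prep.append((p,h[:,0]))
    def cost(q):
        t=0
        for p,h in prep:
            g=cv2.convexHull(px(p,pts(q)).astype(np.float32))
            a=cv2.contourArea(g); hh=h+0; c0=hh.mean(0); hh=c0+(hh-c0)*(1+.5/np.linalg.norm(hh-c0,axis=1).mean()) # half-pixel rim
            b=cv2.contourArea(hh.astype(np.float32)); i=cv2.intersectConvexConvex(g,cv2.convexHull(hh.astype(np.float32)))[0]
            t+=1-i/(a+b-i)
        return t/len(prep)
    best=None
    for d in(-.15,0,.15):
        x0=np.array([q0[0],q0[1],q0[2]+d])
        r=minimize(cost,x0,method="Nelder-Mead",options=dict(initial_simplex=np.array([x0,x0+[.02,0,0],x0+[0,.02,0],x0+[0,0,.1]]),xatol=1e-5,fatol=1e-6,maxiter=600))
        if best is None or r.fun<best.fun: best=r
    return best.x,best.fun
E
python3 - <<'E'
from h import *
t=viewer.read_camera("top");s=viewer.read_camera("scene")
for p,pts in((t,[(185,200),(225,235),(180,230),(252,202),(246,243),(345,230),(405,265),(336,230)]),(s,[(400,163),(370,165),(410,155),(343,171),(369,188),(225,240),(215,232)])):
    h=cv2.cvtColor(p["image"],cv2.COLOR_RGB2HSV); print([(a,h[a[1],a[0]].tolist()) for a in pts])
a=cv2.resize(cv2.cvtColor(t["image"][180:255,160:265],cv2.COLOR_RGB2BGR),None,fx=5,fy=5,interpolation=cv2.INTER_CUBIC)
b=cv2.resize(cv2.cvtColor(s["image"][125:205,325:430],cv2.COLOR_RGB2BGR),None,fx=5,fy=5,interpolation=cv2.INTER_CUBIC)
cv2.imwrite("pics/c.png",cv2.resize(np.hstack([a[:375],b[:375]]),(800,286)))
E
```

```text
[((185, 200), [16, 110, 171]), ((225, 235), [16, 108, 173]), ((180, 230), [15, 106, 127]), ((252, 202), [14, 191, 140]), ((246, 243), [15, 212, 189]), ((345, 230), [107, 91, 70]), ((405, 265), [110, 98, 68]), ((336, 230), [30, 6, 184])]
[((400, 163), [14, 121, 150]), ((370, 165), [15, 121, 168]), ((410, 155), [15, 121, 228]), ((343, 171), [14, 255, 147]), ((369, 188), [15, 248, 170]), ((225, 240), [109, 144, 55]), ((215, 232), [109, 165, 74])]
```

View pics/c.png

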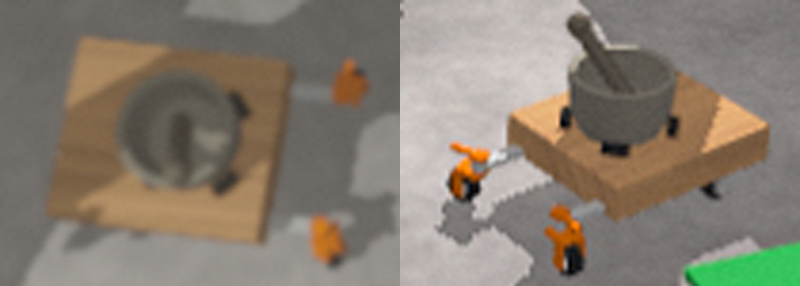

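The crop shows both castor pointers lying roughly sideways, and the oak deck is clean to segment.

```bash
cat >> h.py <<'E'
def caddy(p,q0,r=48):
    uv=px(p,[[q0[0]-.028*np.cos(q0[2]),q0[1]-.028*np.sin(q0[2]),.06]])[0]
    return fit([(p,mask(p,(9,65,60),(22,165,255),uv,r))],deckpts,q0)
def mat(p,uv):
    m=mask(p,(98,60,20),(122,255,130),uv,65)
    n,l,st,_=cv2.connectedComponentsWithStats(cv2.morphologyEx(m,cv2.MORPH_CLOSE,np.ones((5,5)))); k=1+st[1:,4].argmax(); ys,xs=np.where(l==k)
    h=cv2.convexHull(np.c_[xs,ys].astype(np.float32))[:,0]
    g=np.array([at(p,u,.001)[:2] for u in h])
    return cv2.minAreaRect((g*1000).astype(np.float32))
E
python3 - <<'E'
from h import *
for c,uv in(("top",(375,240)),("scene",(243,230))):
    p=viewer.read_camera(c)
    x,f=caddy(p,[.50,.262,-1.65]);print(c,x.round(4),round(f,3))
    print(mat(p,uv))
    m=mask(p,(5,175,80),(22,255,255),px(p,[[.5,.16,.05]])[0],35)
    n,l,st,ce=cv2.connectedComponentsWithStats(m);
    for i in range(1,n):
        if st[i,4]>6: print("bar",st[i,4],at(p,ce[i],.045).round(3))
E
```

```text
top [ 0.4994  0.2609 -1.5676] 0.018
((493.8194580078125, -255.14370727539062), (241.636474609375, 158.2677459716797), 79.30972290039062)
bar 38 [0.564 0.153 0.045]
bar 46 [0.435 0.151 0.045]
scene [ 0.4965  0.2635 -1.5738] 0.061
((491.21514892578125, -252.72312927246094), (250.79335021972656, 166.066650390625), 79.38098907470703)
bar 52 [0.444 0.143 0.045]
bar 75 [0.573 0.147 0.045]
```

step_arm --series '[-0.035,-0.009,0.012,0.145,-0.07,-0.018,0.024,0.29,-0.105,-0.027,0.036,0.436,-0.141,-0.0365,0.05,0.581,-0.176,-0.0456,0.062,0.726,-0.211,-0.055,0.075,0.871,-0.247,-0.064,0.09,1.017,-0.282,-0.073,0.11,1.162]' --gripper 1

```text
time: 2.55
tool_pos: [0.4995, 0.4399, 0.1216]
tcp_rot: [2.227, 2.216, 0.003]
wrist_force: [0.4, 0.5, -0.5]
width: 1.002
grip_force: 0.0
```

step_arm --series '[0,0,0.03,0,0,0,0.06,0,0,0,0.085,0,0,0,0.085,0]'

```text
time: 3.05
tool_pos: [0.4962, 0.4387, 0.0335]
tcp_rot: [-2.221, -2.221, 0.009]
wrist_force: [0.1, -0.2, 0.3]
width: 1.002
grip_force: 0.0
```

```bash
cat >> h.py <<'E'
def look(name):
    p=viewer.read_camera("top"); s=viewer.read_camera("scene"); st=monitor.read_state(); save(p,name+"t.png");save(s,name+"s.png")
    R0=R.from_rotvec(st["tcp_rot"]).as_matrix()
    print("t",st["time"],"tcp",st["tool_pos"].round(4),"toolx yaw",round(np.arctan2(R0[1,0],R0[0,0]),4),"F",np.round(st["wrist_force"],2))
    return p,s,st
E
python3 - <<'E'
from h import *
p,s,st=look("a")
print(caddy(p,[.498,.262,-1.57]),caddy(s,[.498,.262,-1.57]))
E
```

```text
t 3.15 tcp [0.4983 0.4405 0.0368] toolx yaw 1.5708 F [-0.35  0.51 -0.08]
(array([ 0.49932618,  0.26083782, -1.56790337]), np.float64(0.015523713262551642)) (array([ 0.49649651,  0.26338922, -1.57643406]), np.float64(0.06224745485051286))
```

View pics/as.png

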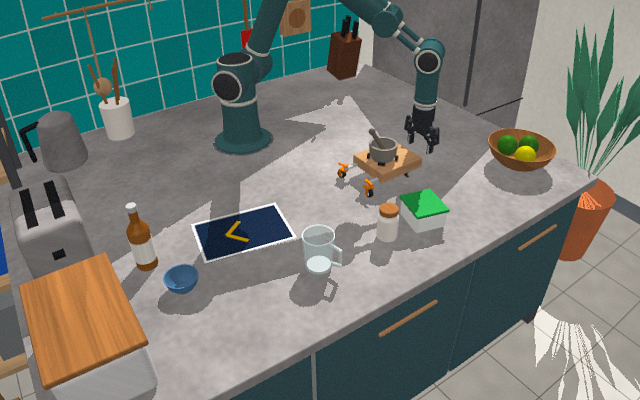

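The gripper hangs behind the rear face at deck height, with its two fingertips spread. Next: approach, then push straight.

step_arm --series '[-0.015,0,0,0,-0.03,0,0,0,-0.04,0,0,0,-0.045,0,0,0,-0.05,0,0,0,-0.055,0,0,0,-0.06,0,0,0,-0.065,0,0,0]'

```text
time: 4.15
tool_pos: [0.4982, 0.3754, 0.0364]
tcp_rot: [-2.221, -2.222, -0.001]
wrist_force: [-0.4, 1.3, 0.7]
width: 0.999
grip_force: 0.7
```

step_arm --series '[-0.006,0,0,0,-0.012,0,0,0,-0.018,0,0,0,-0.025,0,0,0,-0.032,0,0,0,-0.039,0,0,0,-0.046,0,0,0,-0.052,0,0,0]'

```text
time: 5.15
tool_pos: [0.498, 0.3228, 0.0363]
tcp_rot: [2.221, 2.221, -0.0]
wrist_force: [0.7, 1.7, 0.8]
width: 0.996
grip_force: 0.7
```

Run:
```python
from h import *
p,s,st=look("b")
q=[st["tool_pos"][0],st["tool_pos"][1]-.127,-1.57]
print(caddy(p,q),caddy(s,q))
```

```text
t 5.25 tcp [0.4974 0.3221 0.0359] toolx yaw 1.5703 F [-0.56  0.43  0.54]
(array([ 0.49914795,  0.19609058, -1.57230632]), np.float64(0.013568949124451168)) (array([ 0.51034431,  0.15050878, -1.4591612 ]), np.float64(0.20020943814565073))
```

```bash
cat > plan.py <<'E'
from h import *
M=np.array([.4938,-.2551,-1.757]); OFF=.126
def tomat(q):
    c,s=np.cos(M[2]),np.sin(M[2]); d=np.array(q[:2])-M[:2]
    return np.array([c*d[0]+s*d[1],-s*d[0]+c*d[1],q[2]-M[2]])
def plan(cad,cmd,straight=.03,ds=.0065,end=0.,n=8,calls=9,look=0):
    """cad, cmd=(x,y,yaw of tool x) world; rows for calls, tool x points backward"""
    a=tomat(cad); ax=a[0]-.075*np.cos(a[2]); ay=a[1]-.075*np.sin(a[2]); t=np.tan(a[2])
    x1=ax+straight; y1=ay+t*straight; xe=-.075+end; L=xe-x1
    A=np.array([[1,0,0,0,0,0],[0,1,0,0,0,0],[0,0,2,0,0,0],[1,1,1,1,1,1],[0,1,2,3,4,5],[0,0,2,6,12,20]],float)
    co=np.linalg.solve(A,[y1,t*L,0,0,0,0])[::-1]
    N=int(np.ceil((xe-ax)/ds)); xs=np.linspace(ax,xe,N+1)
    ts=(xs-x1)/L; y=np.where(ts<0,ay+t*(xs-ax),np.polyval(co,ts)); sl=np.where(ts<0,t,np.polyval(np.polyder(co),ts)/L)
    k=np.polyval(np.polyder(co,2),ts)/L**2; print("mat pose",a.round(4),"max castor",np.abs(.179*k[ts>0]).max().round(3),"max slope",sl.max().round(3),"rows",N)
    th=np.arctan(sl); d=-(OFF-.075)   # tool relative to axle
    mx=xs+d*np.cos(th); my=y+d*np.sin(th); c,s=np.cos(M[2]),np.sin(M[2])
    W=np.c_[M[0]+c*mx-s*my,M[1]+s*mx+c*my,th+M[2]+np.pi]
    cur=np.array(cmd,float)
    for i in range(1,N+1,n):
        w=W[i:i+n]; tx=np.array([np.cos(cur[2]),np.sin(cur[2])]); ty=np.array([tx[1],-tx[0]])
        print([float(round(v,4))+0. for q in w for v in((q[:2]-cur[:2])@tx,(q[:2]-cur[:2])@ty,0,-(q[2]-cur[2]))])
        cur=w[-1]; print("   ends",cur.round(4),"caddy",(cur[:2]-OFF*np.array([np.cos(cur[2]),np.sin(cur[2])])).round(3))
E
python3 -c "
from plan import *
plan((.499,.196,-1.572),(.498,.3227,1.5706))"
```

```text
mat pose [-0.4443 -0.0784  0.185 ] max castor 0.375 max slope 0.322 rows 69
[-0.0072, 0.0011, 0.0, 0.001, -0.0138, 0.0011, 0.0, 0.001, -0.0203, 0.0011, 0.0, 0.001, -0.0268, 0.0011, 0.0, 0.001, -0.0334, 0.0011, 0.0, 0.0009, -0.0399, 0.0011, 0.0, -0.0001, -0.0464, 0.001, 0.0, -0.0024, -0.053, 0.0008, 0.0, -0.0057]
   ends [0.4988 0.2697 1.5763] caddy [0.499 0.144]
[-0.0065, -0.0002, 0.0, -0.0042, -0.0131, -0.0004, 0.0, -0.0092, -0.0197, -0.0006, 0.0, -0.0148, -0.0262, -0.0008, 0.0, -0.0209, -0.0328, -0.001, 0.0, -0.0275, -0.0394, -0.0011, 0.0, -0.0344, -0.046, -0.0012, 0.0, -0.0415, -0.0526, -0.0013, 0.0, -0.0487]
   ends [0.4978 0.2171 1.6249] caddy [0.505 0.091]
[-0.0066, -0.0003, 0.0, -0.0072, -0.0132, -0.0006, 0.0, -0.0143, -0.0199, -0.0009, 0.0, -0.0213, -0.0266, -0.0011, 0.0, -0.0281, -0.0332, -0.0012, 0.0, -0.0345, -0.0399, -0.0012, 0.0, -0.0406, -0.0466, -0.0012, 0.0, -0.0463, -0.0533, -0.0012, 0.0, -0.0515]
   ends [0.4995 0.1638 1.6765] caddy [0.513 0.039]
[-0.0067, -0.0002, 0.0, -0.0047, -0.0134, -0.0004, 0.0, -0.0088, -0.0202, -0.0005, 0.0, -0.0124, -0.0269, -0.0006, 0.0, -
[... 860 characters left out ...]
62, 0.0019, 0.0, 0.0494, -0.0327, 0.0022, 0.0, 0.0625, -0.0392, 0.0024, 0.0, 0.0757, -0.0457, 0.0026, 0.0, 0.0889, -0.0522, 0.0026, 0.0, 0.102]
   ends [ 0.5237 -0.0479  1.4945] caddy [ 0.514 -0.174]
[-0.0065, 0.0006, 0.0, 0.013, -0.0129, 0.0011, 0.0, 0.0256, -0.0194, 0.0016, 0.0, 0.0379, -0.0258, 0.0019, 0.0, 0.0496, -0.0323, 0.0021, 0.0, 0.0607, -0.0387, 0.0022, 0.0, 0.071, -0.0452, 0.0022, 0.0, 0.0805, -0.0516, 0.0021, 0.0, 0.0888]
   ends [ 0.5218 -0.0995  1.4057] caddy [ 0.501 -0.224]
[-0.0064, 0.0003, 0.0, 0.0072, -0.0128, 0.0006, 0.0, 0.013, -0.0193, 0.0007, 0.0, 0.0174, -0.0257, 0.0007, 0.0, 0.0202, -0.0321, 0.0006, 0.0, 0.0211]
   ends [ 0.5171 -0.1313  1.3846] caddy [ 0.494 -0.255]
```

step_arm --series '[-0.007,0.001,0,0,-0.014,0.001,0,0,-0.02,0.001,0,0,-0.027,0.001,0,0,-0.033,0.001,0,0,-0.04,0.001,0,0,-0.046,0.001,0,-0.002,-0.053,0.001,0,-0.006]'

```text
time: 6.25
tool_pos: [0.499, 0.2699, 0.0363]
tcp_rot: [-2.214, -2.228, 0.0]
wrist_force: [-1.5, 1.0, -0.8]
width: 0.998
grip_force: 0.7
```

step_arm --series '[-0.0065,0,0,-0.004,-0.013,0,0,-0.009,-0.0195,-0.0005,0,-0.015,-0.026,-0.001,0,-0.021,-0.033,-0.001,0,-0.0275,-0.0395,-0.001,0,-0.0345,-0.046,-0.001,0,-0.0415,-0.0525,-0.001,0,-0.0485]'

```text
time: 7.25
tool_pos: [0.4983, 0.2174, 0.0363]
tcp_rot: [-2.16, -2.282, 0.0]
wrist_force: [-0.1, 2.2, 0.2]
width: 1.002
grip_force: 0.7
```

Run:
```python
from plan import *
p,s,st=look("c")
q=[.505,.091,-1.517]
x,f=caddy(p,q); print(x,f,tomat(x)); 
a=cv2.resize(cv2.cvtColor(p["image"][180:270,190:330],cv2.COLOR_RGB2BGR),None,fx=5,fy=5,interpolation=cv2.INTER_CUBIC); cv2.imwrite("pics/c2.png",a)
```

```text
t 7.35 tcp [0.4983 0.2168 0.0362] toolx yaw 1.6252 F [ 0.42 -0.09  0.23]
[ 0.50301083  0.08943555 -1.53641223] 0.021576551689305057 [-0.34028515 -0.05473209  0.22058777]
```

View pics/c2.png

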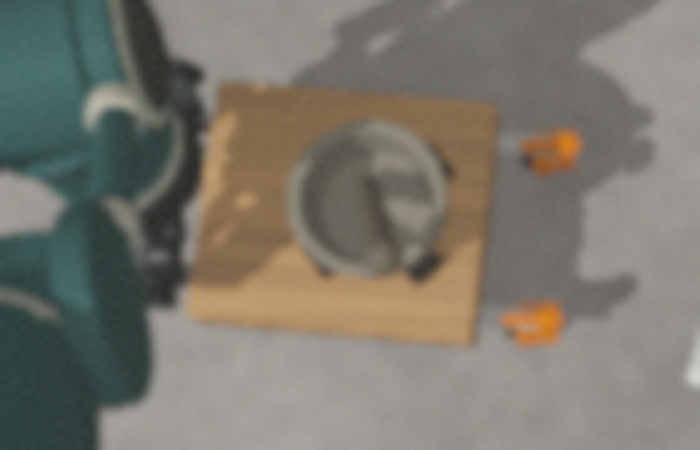

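Both pointers lie behind their pivots, so the castors are trailing, and the fingers are in contact with the rear face. I'll replan from the measured pose.

```bash
python3 -c "
from plan import *
plan((.5035,.0895,-1.528),(.498,.2171,1.6249),straight=0.0)" | head -7
```

```text
mat pose [-0.3404 -0.0543  0.229 ] max castor 0.418 max slope 0.314 rows 53
[-0.0083, -0.0001, 0.0, 0.0106, -0.0148, -0.0003, 0.0, 0.0087, -0.0214, -0.0005, 0.0, 0.0057, -0.028, -0.0007, 0.0, 0.0019, -0.0345, -0.0009, 0.0, -0.0027, -0.0411, -0.0011, 0.0, -0.0077, -0.0477, -0.0013, 0.0, -0.0132, -0.0543, -0.0015, 0.0, -0.0188]
   ends [0.4994 0.1628 1.6437] caddy [0.509 0.037]
[-0.0066, -0.0003, 0.0, -0.0058, -0.0132, -0.0005, 0.0, -0.0115, -0.0199, -0.0007, 0.0, -0.0171, -0.0265, -0.0008, 0.0, -0.0224, -0.0332, -0.0009, 0.0, -0.0274, -0.0398, -0.001, 0.0, -0.0319, -0.0465, -0.0009, 0.0, -0.0358, -0.0532, -0.0009, 0.0, -0.0392]
   ends [0.5024 0.1097 1.6829] caddy [ 0.517 -0.016]
[-0.0067, -0.0001, 0.0, -0.0027, -0.0134, -0.0002, 0.0, -0.0047, -0.0201, -0.0002, 0.0, -0.0059, -0.0268, -0.0002, 0.0, -0.0062, -0.0335, -0.0001, 0.0, -0.0057, -0.0401, 0.0, 0.0, -0.0043, -0.0468, 0.0001, 0.0, -0.0021, -0.0535, 0.0003, 0.0, 0.0012]
   ends [0.5087 0.0565 1.6818] caddy [ 0.523 -0.069]
```

step_arm --series '[-0.0065,0,0,-0.004,-0.013,-0.0005,0,-0.009,-0.02,-0.0005,0,-0.014,-0.0265,-0.001,0,-0.019,-0.033,-0.001,0,-0.024,-0.04,-0.0015,0,-0.03,-0.0465,-0.0015,0,-0.035,-0.053,-0.0015,0,-0.04]'

```text
time: 8.35
tool_pos: [0.4996, 0.1643, 0.0362]
tcp_rot: [-2.114, -2.324, 0.0]
wrist_force: [-1.3, 1.2, 0.7]
width: 0.998
grip_force: 0.7
```

step_arm --series '[-0.0065,0,0,-0.004,-0.013,-0.0005,0,-0.008,-0.02,-0.0005,0,-0.012,-0.0265,-0.0005,0,-0.015,-0.033,-0.0005,0,-0.0175,-0.04,-0.0005,0,-0.019,-0.0465,-0.0005,0,-0.02,-0.053,0,0,-0.02]'

```text
time: 9.35
tool_pos: [0.5048, 0.1116, 0.0363]
tcp_rot: [-2.091, -2.345, 0.0]
wrist_force: [-0.6, 1.5, -0.9]
width: 0.999
grip_force: 0.7
```

Run:
```python
from plan import *
p,s,st=look("d")
q=[.517,-.016,-1.46]
x,f=caddy(p,q); print(x,f,tomat(x)) 
y=np.arctan2(*R.from_rotvec(st["tcp_rot"]).as_matrix()[[1,0],0])
plan(x,(st["tool_pos"][0],st["tool_pos"][1],y),straight=0.0)
```

```text
t 9.45 tcp [0.5053 0.1112 0.0364] toolx yaw 1.685 F [-0.09 -0.03 -0.27]
[ 0.51178652 -0.01877959 -1.49571668] 0.026285112393534482 [-0.23556524 -0.02607428  0.26128332]
mat pose [-0.2356 -0.0261  0.2613] max castor 0.499 max slope 0.291 rows 36
[-0.0107, -0.0037, 0.0, 0.0385, -0.0174, -0.0041, 0.0, 0.0367, -0.0241, -0.0044, 0.0, 0.0341, -0.0308, -0.0048, 0.0, 0.031, -0.0375, -0.0052, 0.0, 0.0277, -0.0442, -0.0055, 0.0, 0.0246, -0.0509, -0.0058, 0.0, 0.0217, -0.0576, -0.0061, 0.0, 0.0195]
   ends [0.5058 0.0532 1.6656] caddy [ 0.518 -0.072]
[-0.0067, -0.0001, 0.0, -0.0016, -0.0135, -0.0001, 0.0, -0.0022, -0.0202, -0.0001, 0.0, -0.0018, -0.027, 0.0, 0.0, -0.0003, -0.0337, 0.0002, 0.0, 0.0025, -0.0404, 0.0003, 0.0, 0.0066, -0.0471, 0.0006, 0.0, 0.0121, -0.0539, 0.0008, 0.0, 0.0191]
   ends [ 5.1170e-01 -3.0000e-04  1.6465e+00] caddy [ 0.521 -0.126]
[-0.0067, 0.0004, 0.0, 0.0084, -0.0134, 0.0008, 0.0, 0.0182, -0.0201, 0.0012, 0.0, 0.0293, -0.0267, 0.0016, 0.0, 0.0418, -0.0334, 0.002, 0.0, 0.0556, -0.04, 0.0023, 0.0, 0.0705, -0.0466, 0.0026, 0.0, 0.0864, -0.0532, 0.0029, 0.0, 0.1031]
   ends [ 0.5186 -0.0532  1.5434] caddy [ 0.515 -0.179]
[-0.0066, 0.0008, 0.0, 0.0173, -0.0131, 0.0016, 0.0, 0.035, -0.0197, 0.0022, 0.0, 0.0528, -0.0262, 0.0027, 0.0, 0.0704, -0.0327, 0.003, 0.0, 0.0874, -0.0393, 0.0032, 0.0, 0.1036, -0.0458, 0.0033, 0.0, 0.1185, -0.0523, 0.0031, 0.0, 0.1317]
   ends [ 0.5203 -0.1056  1.4117] caddy [ 0.5  -0.23]
[-0.0065, 0.0005, 0.0, 0.0111, -0.013, 0.0009, 0.0, 0.0197, -0.0194, 0.001, 0.0, 0.0252, -0.0259, 0.0009, 0.0, 0.0271]
   ends [ 0.5171 -0.1313  1.3846] caddy [ 0.494 -0.255]
```

Run:
```python
from plan import *
p=viewer.read_camera("top"); k=6
im=cv2.cvtColor(p["image"],cv2.COLOR_RGB2BGR)
x0,y0=235,185
a=cv2.resize(im[y0:y0+85,x0:x0+130],None,fx=k,fy=k,interpolation=cv2.INTER_CUBIC)
for q,c in(([.5118,-.0188,-1.4957],(0,255,0)),([.519,-.0145,-1.4566],(0,0,255))):
    g=px(p,deckpts(q)[1::2])[[0,1,3,2]]
    cv2.polylines(a,[np.round((g-[x0,y0]+.5)*k).astype(int)],True,c,1)
cv2.imwrite("pics/d2.png",a)
```

```text
(no output)
```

View pics/d2.png

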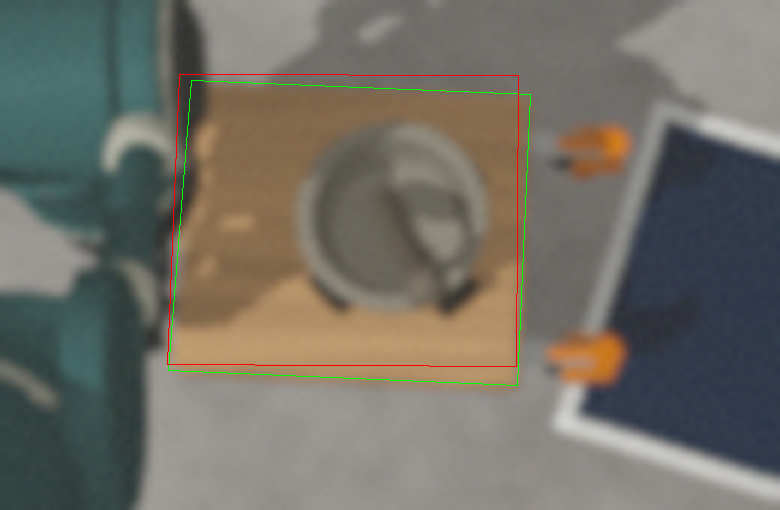

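The green outline (the measured pose) sits on the deck edges, so the caddy turns about 0.04 rad less than the tool. I'll ease off, realign, and start the right turn with a left-biased contact.

step_arm --series '[0.003,0.002,0,0.01,0.003,0.0065,0,0.05,-0.004,0.0065,0,0.05,-0.01,0.006,0,0.05,-0.017,0.006,0,0.055,-0.023,0.0055,0,0.06,-0.03,0.005,0,0.065,-0.036,0.005,0,0.07]'

```text
time: 10.5
tool_pos: [0.5138, 0.0763, 0.0363]
tcp_rot: [-2.172, -2.27, 0.0]
wrist_force: [0.3, 1.3, 1.6]
width: 0.999
grip_force: 0.7
```

```bash
cat >> plan.py <<'E'
def report(name,q):
    p=viewer.read_camera("top"); st=monitor.read_state(); save(p,name+".png"); x,f=caddy(p,q)
    R0=R.from_rotvec(st["tcp_rot"]).as_matrix(); tx=R0[:2,0]; yw=np.arctan2(tx[1],tx[0])
    print("t",st["time"],"tcp",st["tool_pos"].round(4),"yaw",yw.round(4),"caddy",x.round(4),round(f,3),"mat",tomat(x).round(4))
    b=np.array([np.cos(x[2]+np.pi),np.sin(x[2]+np.pi)]); d=x[:2]+.126*b-st["tool_pos"][:2]
    print("square contact in tool frame: x,y,turn",(d@R0[:2,0]).round(4),(d@R0[:2,1]).round(4),round(-(x[2]+np.pi-yw),4))
E
python3 -c "
from plan import *
report('e',(.515,-.05,-1.5))"
```

```text
t 10.55 tcp [0.5137 0.0757 0.0362] yaw 1.6145 caddy [ 0.5125 -0.053  -1.514 ] 0.045 mat [-0.202 -0.019  0.243]
square contact in tool frame: x,y,turn -0.0025 -0.0084 -0.0131
```

step_arm --series '[-0.006,0,0,0.008,-0.012,0,0,0.016,-0.018,0,0,0.024,-0.025,0.0005,0,0.033,-0.031,0.001,0,0.041,-0.038,0.001,0,0.05,-0.044,0.0015,0,0.058,-0.05,0.0015,0,0.065]'

```text
time: 11.55
tool_pos: [0.5175, 0.0265, 0.0362]
tcp_rot: [-2.245, -2.198, 0.0]
wrist_force: [0.7, 0.8, -0.1]
width: 1.002
grip_force: 0.7
```

```bash
python3 -c "
from plan import *
report('f',(.515,-.1,-1.55))"
```

```text
t 11.6 tcp [0.5175 0.0259 0.0362] yaw 1.5495 caddy [ 0.5093 -0.1056 -1.5675] 0.085 mat [-0.1498 -0.0125  0.1895]
square contact in tool frame: x,y,turn -0.0056 -0.0085 -0.0246
```

Run:
```python
from plan import *
out=[]
q=np.array([.5093,-.1056,-1.5675])
for c in("top","scene"):
    p=viewer.read_camera(c); k=5
    if c=="scene": qq,f=caddy(p,q); print(qq,f)
    u=px(p,[[q[0],q[1],.06]])[0].astype(int); x0,y0=u[0]-38,u[1]-38
    a=cv2.resize(cv2.cvtColor(p["image"],cv2.COLOR_RGB2BGR)[y0:y0+76,x0:x0+78],None,fx=k,fy=k,interpolation=cv2.INTER_CUBIC)
    for w,col in((q,(0,255,0)),([.5125,-.1005,-1.58],(0,0,255))):
        g=px(p,deckpts(w)[1::2])[[0,1,3,2]]; cv2.polylines(a,[np.round((g-[x0,y0]+.5)*k).astype(int)],True,col,1)
    out.append(a)
cv2.imwrite("pics/f2.png",np.hstack(out))
```

```text
[ 0.50753572 -0.10559132 -1.5612439 ] 0.1354965134098548
```

View pics/f2.png

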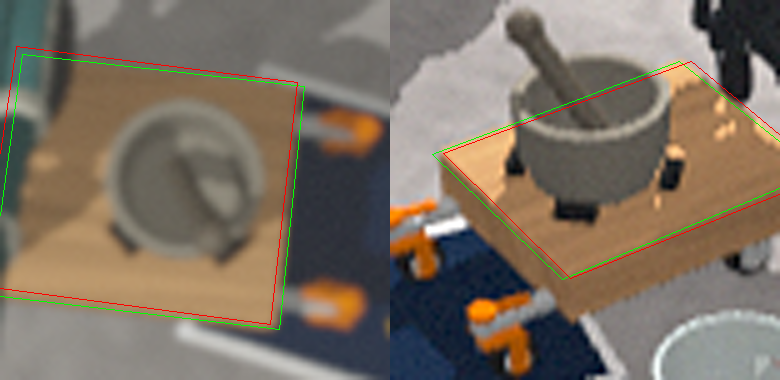

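The true pose is close to the red outline: mat along about -0.154, across about -0.011, heading about 0.18. The castors trail. I'll continue with a gentler turn.

step_arm --series '[-0.006,0,0,0,-0.012,0,0,0.002,-0.018,0,0,0.006,-0.025,0,0,0.01,-0.031,0,0,0.015,-0.038,0,0,0.02,-0.044,0,0,0.026,-0.05,0,0,0.032]'

```text
time: 12.7
tool_pos: [0.5166, -0.0235, 0.0363]
tcp_rot: [2.28, 2.162, 0.0]
wrist_force: [-0.1, 1.4, 0.6]
width: 1.002
grip_force: 0.7
```

```bash
cat >> plan.py <<'E'
def rear_occl(p,q0,r=48):
    """fit from front/side edges: hulls cropped to the front 120 mm of the deck"""
    global deckpts
    c0=np.array(q0)
    # half-plane cut in the image at caddy x=-0.05, using the current estimate
    for _ in range(2):
        c,s=np.cos(c0[2]),np.sin(c0[2]); W=lambda x,y:[c0[0]+c*x-s*y,c0[1]+s*x+c*y,.07]
        xc=-.06; a,b=px(p,[W(xc,-.2),W(xc,.2)]); f=px(p,[W(.05,0)])[0]
        uv=px(p,[W(-.028,0)])[0]; m=mask(p,(9,65,60),(22,165,255),uv,r)
        yy,xx=np.mgrid[:400,:640]; sd=(b[0]-a[0])*(yy-a[1])-(b[1]-a[1])*(xx-a[0]); sf=(b[0]-a[0])*(f[1]-a[1])-(b[1]-a[1])*(f[0]-a[0])
        m=m.copy(); m[sd*sf<0]=0
        def pts(q):
            C,S=np.cos(q[2]),np.sin(q[2]); k=(q[0]-c0[0])*c+(q[1]-c0[1])*s
            L=np.array([[x,y,z] for x in(xc-k,.06) for y in(-.075,.075) for z in(.034,.07)])
            return np.c_[q[0]+C*L[:,0]-S*L[:,1],q[1]+S*L[:,0]+C*L[:,1],L[:,2]]
        c0,fv=fit([(p,m)],pts,c0)
    return c0,fv
E
python3 - <<'E'
from plan import *
q=(.507,-.15,-1.6)
report('g',q)
p=viewer.read_camera("top"); x,f=rear_occl(p,q); print(x,f,tomat(x))
k=6;u=px(p,[[x[0],x[1],.06]])[0].astype(int); x0,y0=u[0]-55,u[1]-45
a=cv2.resize(cv2.cvtColor(p["image"],cv2.COLOR_RGB2BGR)[y0:y0+90,x0:x0+125],None,fx=k,fy=k,interpolation=cv2.INTER_CUBIC)
g=px(p,deckpts(x)[1::2])[[0,1,3,2]]; cv2.polylines(a,[np.round((g-[x0,y0]+.5)*k).astype(int)],True,(0,255,0),1)
g=px(p,matpts(M)); cv2.polylines(a,[np.round((g-[x0,y0]+.5)*k).astype(int)],True,(0,0,255),1)
cv2.imwrite("pics/g2.png",a)
E
```

```text
t 12.75 tcp [ 0.5164 -0.0241  0.0363] yaw 1.5175 caddy [ 0.5045 -0.1548 -1.6153] 0.181 mat [-0.1005 -0.008   0.1417]
square contact in tool frame: x,y,turn -0.0052 -0.006 -0.0088
[ 0.50482922 -0.15565213 -1.60514785] 0.022247368530290412 [-0.09977066 -0.00757217  0.15185215]
```

View pics/g2.png

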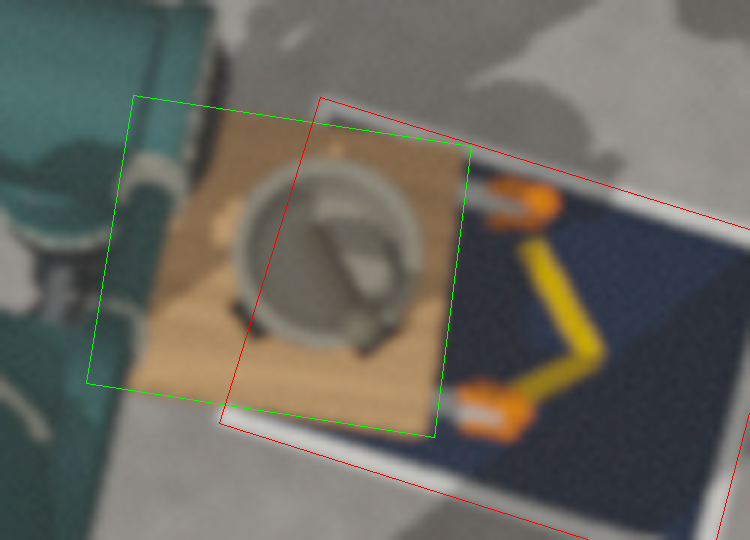

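The front edge fits well: mat along -0.100, across -0.008, heading 0.15, castors trailing. Continue.

step_arm --series '[-0.006,0,0,0.004,-0.012,0,0,0.008,-0.018,0,0,0.012,-0.024,0,0,0.018,-0.03,0,0,0.024,-0.036,0.0005,0,0.03,-0.042,0.001,0,0.036,-0.048,0.001,0,0.042]'

```text
time: 13.8
tool_pos: [0.5149, -0.0714, 0.0363]
tcp_rot: [-2.324, -2.113, 0.0]
wrist_force: [0.4, 1.1, 0.7]
width: 0.999
grip_force: 0.7
```

Run:
```python
from plan import *
p=viewer.read_camera("top"); save(p,"h.png"); x,f=rear_occl(p,(.5,-.203,-1.65)); print(x,f,tomat(x))
st=monitor.read_state(); r=R.from_rotvec(st["tcp_rot"]).as_matrix(); print(st["tool_pos"],tomat([*st["tool_pos"][:2],np.arctan2(r[1,0],r[0,0])-np.pi]))
```

```text
[ 0.49678822 -0.23192281 -1.62048748] 0.12072835039888818 [-0.02332976 -0.00135421  0.13651252]
[ 0.5149639  -0.07208075  0.03630087] [-0.18377366 -0.01308421  0.09101448]
```

```bash
sed -i 's|m=m.copy(); m\[sd\*sf<0\]=0|m=cv2.morphologyEx(m,cv2.MORPH_OPEN,cv2.getStructuringElement(cv2.MORPH_ELLIPSE,(5,5))); m[sd*sf<0]=0|' plan.py
python3 - <<'E'
from plan import *
p=viewer.read_camera("top")
for q in((.501,-.197,-1.64),(.499,-.205,-1.66)):
    x,f=rear_occl(p,q); print(x,f,tomat(x))
k=6;u=px(p,[[x[0],x[1],.06]])[0].astype(int); x0,y0=u[0]-60,u[1]-45
a=cv2.resize(cv2.cvtColor(p["image"],cv2.COLOR_RGB2BGR)[y0:y0+90,x0:x0+125],None,fx=k,fy=k,interpolation=cv2.INTER_CUBIC)
for w,c in((x,(0,255,0)),((.501,-.197,-1.64),(255,0,255))):
    g=px(p,deckpts(w)[1::2])[[0,1,3,2]]; cv2.polylines(a,[np.round((g-[x0,y0]+.5)*k).astype(int)],True,c,1)
g=px(p,matpts(M)); cv2.polylines(a,[np.round((g-[x0,y0]+.5)*k).astype(int)],True,(0,0,255),1)
cv2.imwrite("pics/h2.png",a)
E
```

```text
[ 0.49876878 -0.20238895 -1.65649988] 0.02819996505736322 [-0.05271976 -0.00487548  0.10050012]
[ 0.4987692  -0.20238789 -1.65626293] 0.02890241593991405 [-0.05272088 -0.00487527  0.10073707]
```

View pics/h2.png

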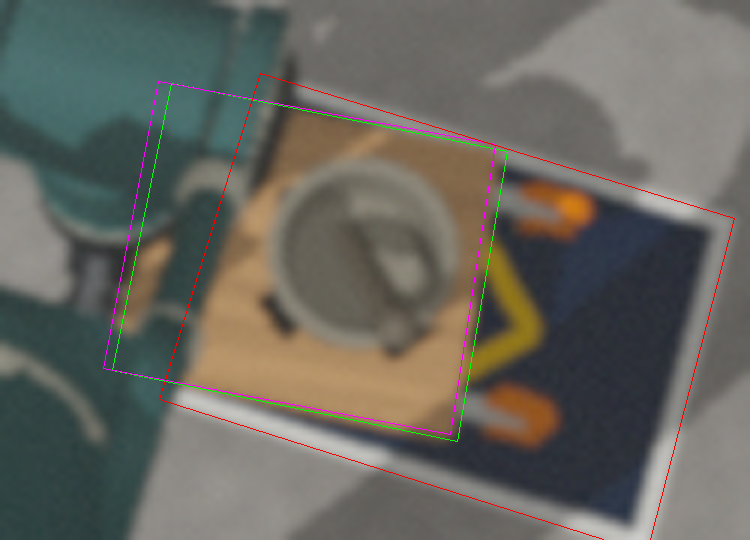

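Caddy at mat along about -0.055, across -0.005, heading 0.10, castors trailing. This is the final slow push.

step_arm --series '[-0.007,0,0,0.003,-0.014,0,0,0.006,-0.021,0,0,0.01,-0.028,0,0,0.014,-0.035,0,0,0.018,-0.041,0,0,0.022,-0.046,0,0,0.025,-0.05,0,0,0.025]'

```text
time: 14.9
tool_pos: [0.5102, -0.1211, 0.0363]
tcp_rot: [-2.35, -2.085, 0.0]
wrist_force: [1.3, 1.1, 1.0]
width: 0.999
grip_force: 0.7
```

step_arm --series '[0.01,0,0,0,0.03,0,0,0,0.06,0,0,0,0.1,0,-0.03,0,0.14,0,-0.06,0,0.19,0,-0.1,0,0.25,0,-0.12,0,0.28,0,-0.12,0]'

```text
time: 15.9
tool_pos: [0.5449, 0.1607, 0.159]
tcp_rot: [2.346, 2.086, 0.007]
wrist_force: [0.2, -0.5, -0.1]
width: 0.997
grip_force: 0.0
```

Run:
```python
from plan import *
p=viewer.read_camera("top"); st=monitor.read_state(); print(st["time"],st["tool_pos"])
q=(.4945,-.2525,-1.68)
x,f=rear_occl(p,q); print(x,f,tomat(x))
m=mask(p,(9,65,60),(22,165,255),px(p,[[q[0],q[1]+.028,.06]])[0],48); m=cv2.morphologyEx(m,cv2.MORPH_OPEN,cv2.getStructuringElement(cv2.MORPH_ELLIPSE,(5,5)))
x,f=fit([(p,m)],deckpts,q); print(x,f,tomat(x))
k=6;x0,y0=px(p,[[x[0],x[1],.06]])[0].astype(int)-[60,45]
a=cv2.resize(cv2.cvtColor(p["image"],cv2.COLOR_RGB2BGR)[y0:y0+90,x0:x0+120],None,fx=k,fy=k,interpolation=cv2.INTER_CUBIC)
for g,c in((px(p,deckpts(x)[1::2])[[0,1,3,2]],(0,255,0)),(px(p,matpts(M)),(0,0,255))): cv2.polylines(a,[np.round((g-[x0,y0]+.5)*k).astype(int)],True,c,1)
cv2.imwrite("pics/i2.png",a)
```

```text
15.95 [0.54450719 0.1633447  0.1579518 ]
[ 0.49055165 -0.25028299 -1.68747543] 0.029920623716086836 [-0.00413238 -0.00408397  0.06952457]
[ 0.49108314 -0.24873217 -1.70172398] 0.028869522347697685 [-0.00575479 -0.00384877  0.05527602]
```

View pics/i2.png

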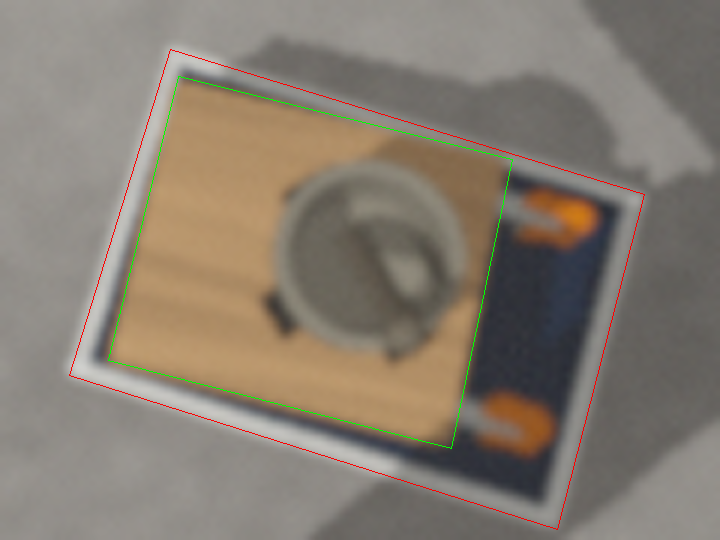

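The caddy sits inside the mat at about (-6, -4) mm with a heading error of about 0.06 rad. The castors trail, the mortar stands in its place, and the arm is clear, so I'm handing in.

```bash
python3 -c "
from h import *
print(job.finish_job())"
```

```text
the job is handed in; nothing more can be done
None
```

The caddy is parked on the mat and the job is handed in. By the last top-camera fit it sits about 6 mm (along) and 4 mm (across) from the mat's centre and about 0.06 rad off the chevron; castors trail by eye, the mortar stands in its place, the arm is backed away, and no verdict was returned.

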